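Close the screw pot with the lid from the rack

TASK

Close the open steel pot of screws with the lid in the slotted rack that fits it: the lid must end pushed down over the rim all round, level, knob up, and let go. Lower it on, do not let it drop onto the pot, and leave the pot, the other lids, the carton and the tin where they are.

Things in the scene. Friction and masses are not known exactly. Their poses are not given: they have to be found in the camera images.
- pot: Open, straight-sided round steel pot full of screws, standing upright and loose on the bench: outside diameter 120 mm, height 100 mm, wall 3 mm, the screws lie about 10 mm below the rim; 2.5 kg. Origin: centre of its underside, z up.
- pot_rim (a point): Centre of the pot's mouth, in the plane of the rim, 100 mm above the pot's underside.
- pot_lid: The lid that fits the pot: steel disc, outside diameter 129 mm, rim 15 mm high from skirt edge to top face, black knob in the middle of the top; 0.2 to 0.35 kg. Origin: on its axis in the plane of the skirt's free edge; +z runs to the knob: top face at z = 15 mm, knob's end at z = 49 mm. At the start it stands on edge in one of the rack's three slots, which one varies; lying flat on the bench, knob up, its origin is at bench height.
- lid_seat (a point): Point on the lid's axis on the underside of its 3 mm top plate, 12 mm from the origin; it meets pot_rim when the lid is fully seated. The skirt round it is 12 mm deep and 2.5 mm thick, inside diameter 124 mm, so 2 mm play all round the pot. In the rack it is about 83 mm, and the lid's highest edge 147 mm, above the bench.
- lid_knob (a point): Point on the lid's axis, half way up the grip of the knob, 36 mm from the origin. The knob is black plastic, 28 mm in diameter; its end is 34 mm above the top face and its lowest 5 mm is an 18 mm neck. In the rack it cannot be reached, as the next lid or the end board stands 10 to 17 mm beyond its end; only the lid's upper edge stands free.
- lid_rack: Fixed wooden rack, 260 mm long (x) and 100 mm wide (y), on the bench to one side of the robot; the pot stands on the other, which side varies, and the bench between is clear. It holds three lids on edge, their axes level to within 6 degrees, all knobs towards the rack's +x, which points away from the robot within 0.3 rad. Origin: centre of its underside, z up.
- small_lid: A lid of the same make but of 108 mm outside diameter, too small for the pot; on edge in another slot, its top edge about 125 mm above the bench. Same frame as pot_lid. Leave it.
- large_lid: A lid of the same make but of 150 mm outside diameter, too large for the pot; on edge in another slot, its top edge about 169 mm above the bench. Same frame as pot_lid. Leave it.
- carton: Closed cardboard carton, 120 x 190 x 90 mm (x, y, z), at the far side of the bench. Origin: centre of its underside. Leave it.
- tin: Closed tin, 77 mm in diameter and 85 mm high, at the far side of the bench. Origin: centre of its underside. Leave it.
- rack_slots (a point): Centre of the middle slot pair, at its floor, 25 mm above the bench. The rack has two 12 mm comb boards lengthwise, 70 mm apart, with slots 19 mm wide and 37 mm deep at x = -66, 0 and 66 mm; their tooth tops are 62 mm above the bench, so a lid must rise 50 mm to come out. End boards 105 mm high, inner faces at x = -118 and 118 mm.
Things that resemble listed ones, but are neither listed nor needed, are in the scene too. Leave any purple look-alike of the pot_lid alone.

How it is judged:
By the outcome, as a careful person would: the job done as asked, in the order asked, and still so for the second after the job is handed in, with the robot touching nothing.
It also fails if it takes over 54 s, if anything falls off the work surface, if the arm or the gripper's body presses on something with over 40 N, if the wrist force passes 120 N, or if a joint passes its speed limit or range.

ROBOT

A 6-joint arm with a two-finger parallel gripper is mounted at the origin on the work surface. World frame = base frame: x ahead of the robot, y to its left, z up, the work surface at z = 0. Lengths are in m, angles in rad, forces in N, time in s.
With the tool pointing down it reaches from about 0.325 to 1 m from the base axis. Payload 5.1 kg.
Tool frame: the origin (TCP) lies on the centre line of the jaws, within the pads' length; the fingertips stand 14 mm ahead of it and the grasp point (between the pads) lies 5 mm behind it; x points along the fingers, y is the direction in which the jaws open and shut, and the axes are right-handed (so a half turn about x gives the same grasp; the last joint's range is limited). The gripper opens to 85 mm and grips with 20 to 120 N. Pads are 22 mm wide; open, the fingers measure 114 mm over their backs; the gripper's body (76 mm by 85 mm) begins 54 mm behind the grasp point. The pads swing forward as they close: fully open they stand 13 mm farther back than shut.
Start: joints at [-1.211, 0.124, 1.65, -0, 1.367, -0.083], TCP at [0.278, -0.587, 0.245] pointing down, gripper open.
Joint ranges: [-2.61, 2.61], [-1.02, 2.33], [0.03, 2.71], [-1.35, 4.49], [0.32, 2.68], [-2.91, 2.91]. Speed limits (rad/s): [2.57, 2.57, 3.14, 3.14, 3.14, 3.14].

INTERFACE

Orientations are given as a rotation vector (axis times angle).
In Python, from cell import read_state, read_camera, close_job gives the robot as it stands.
- The arm moves only by the tool step_arm, never from a script. Its argument "plan" is one flat list of numbers, 7 for each row, row after row: the turn, a rotation vector about the tool's x, y, z in degrees, then the shift along the tool's x, y, z in mm, then the opening, from 0 (shut) to 1 (fully open). A call has exactly 10 rows; each row is the pose to reach, as a shift and turn from the pose commanded when the call began, along the tool's axes at that moment; what a row does not reach only later rows make up. A row lasts 1/10 s, in which the tool goes at most 50 mm and 8.59 degrees, less where a joint would pass 70% of its speed; a pose out of reach is approached as far as the arm can. A call with a gripper value outside its range is refused whole. The fingers move at their own pace and stop on an object; "grip_force" is the grip in N (left out, the last holds). Time passes only in rows, so rows that repeat a pose let the fingers close, or fill a call up. It gives the time, the measured TCP pose, the force and the opening at its end, in the units of the state.
- read_state(): the state, without advancing time (a new reading comes with each control period).
- read_camera(name): name is "side" or "top"; returns a dict with "img" (420x560x3 uint8, red, green, blue), "intrinsics" (3x3 intrinsics, pixels), "extrinsics" (4x4, takes a point from camera to world coordinates). Camera axes: x right, y down, z forward; pixel columns grow to the right and rows downward; lengths in m; the calibration is good to about 2 mm. A picture is of the moment at which its call begins. There is no depth.
- close_job(): hands the job in, once; it reports no verdict.
The state is a dict: "t": time; "joints": joint angles; "qvel": joint speeds; "tau": joint torques, N m; "ee_pos": TCP position; "eef_rot": TCP orientation; "force": force on the tool from outside, world axes, zero at the start; "moment": the same for the moment, N m; "grip_width": finger opening in m.
Only numpy, scipy, OpenCV 4.12 (cv2) and the standard library are available. Lean on these libraries where they do the work, as an engineer would, in place of code of your own. Each camera call takes 0.05 s, during which the arm holds its last target.

## Working session

There is one attempt and no reset: what is moved stays moved. The work goes in short steps, Python scripts to look and compute and a tool call to move; the robot and the scene stay as the last step left them, time stands still between calls to the robot, and variables do not carry over. Pictures are saved under pics/ and viewed, and the job is handed in when it is done.

Besides the shell and the picture viewer there is one more tool, called after "Request:" by a JSON object that holds its "op" and its "data". step_arm: Moves the arm, as the interface text tells. Its arguments: {"type":"object","properties":{"plan":{"type":"array"},"grip_force":{"type":"number"}},"required":["plan"]}

```bash
mkdir -p pics; ls; python3 - <<'E'
from cell import read_state, read_camera
import cv2,numpy as np
np.set_printoptions(precision=4,suppress=True)
for n in("side","top"):
    c=read_camera(n); cv2.imwrite(f"pics/{n}0.png",c["img"][:,:,::-1]); np.savez(f"{n}0.npz",**c)
    print(n,c["intrinsics"],c["extrinsics"])
print(read_state())
E
```

```text
pics
side [[386.207    0.     293.4517]
 [  0.     386.207  209.3652]
 [  0.       0.       1.    ]] [[-0.9627 -0.1461  0.2278  0.3545]
 [-0.2702  0.5679 -0.7775  0.7553]
 [-0.0157 -0.81   -0.5862  0.6799]
 [ 0.      0.      0.      1.    ]]
top [[476.8332   0.     284.5519]
 [  0.     476.8332 208.7038]
 [  0.       0.       1.    ]] [[ 0.0211 -0.9877  0.1551  0.4018]
 [-0.9998 -0.0216 -0.0012 -0.0209]
 [ 0.0045 -0.155  -0.9879  1.2   ]
 [ 0.      0.      0.      1.    ]]
{'t': 0.1, 'joints': array([-1.2106,  0.1245,  1.6516, -0.    ,  1.3675, -0.0826]), 'qvel': array([ 0.0001, -0.0009, -0.0021,  0.0021,  0.0015,  0.    ]), 'tau': array([ -0.    , -42.4933, -36.6654,  -0.0001,   0.0039,   0.    ]), 'ee_pos': array([ 0.2783, -0.5868,  0.2441]), 'eef_rot': array([ 1.9765,  0.4469, -1.9772]), 'force': array([ 0.1353,  0.0718, -0.9721]), 'moment': array([-0.0259,  0.0049,  0.0078]), 'grip_width': 0.0854727186939168}
```

View pics/side0.png

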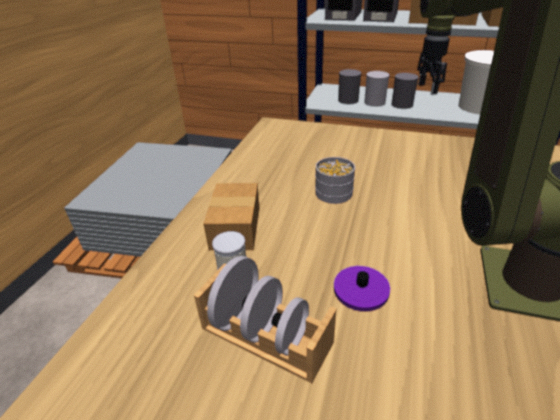

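View pics/top0.png

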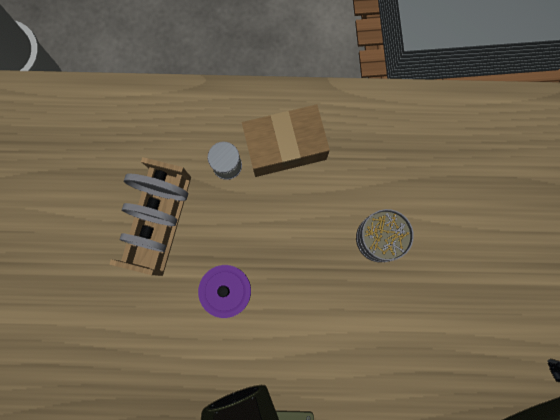

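The top view shows the rack with three lids at about (150,215), the pot at (386,236), the purple decoy at (225,291), the tin at (225,158) and the carton at (287,140). I'll enlarge the rack to identify the lids.

```bash
python3 - <<'E'
import cv2,numpy as np
t=cv2.imread("pics/top0.png")[145:285,100:205]; s=cv2.imread("pics/side0.png")[245:375,190:345]
a=cv2.resize(t,None,fx=4,fy=4,interpolation=cv2.INTER_CUBIC);b=cv2.resize(s,None,fx=2.4,fy=2.4,interpolation=cv2.INTER_CUBIC)
c=np.zeros((560,800,3),np.uint8);c[:560,:420]=a;c[:b.shape[0],425:425+b.shape[1]]=b[:,:375];cv2.imwrite("pics/crop0.png",c)
E
```

```text
(no output)
```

View pics/crop0.png

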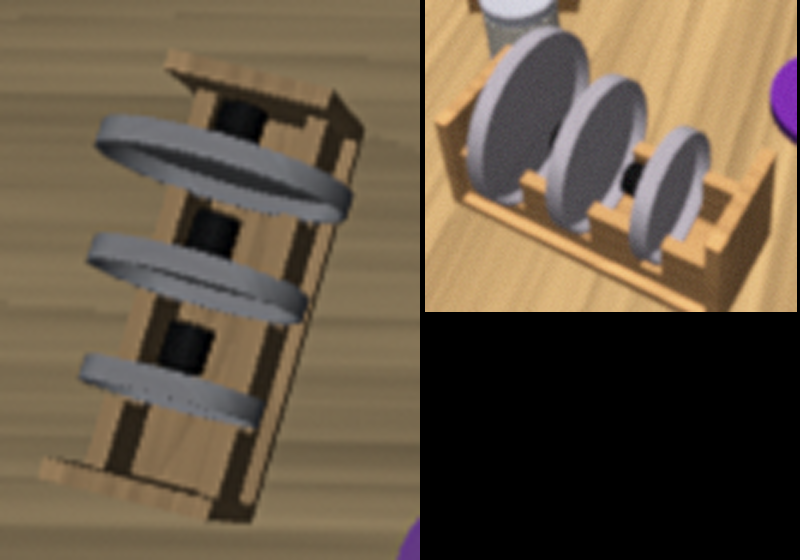

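```bash
cat > h.py <<'E'
import numpy as np,cv2
np.set_printoptions(precision=4,suppress=True)
def load(n): return dict(np.load(n+".npz"))
def ray(c,u,v):
    d=np.linalg.inv(c["intrinsics"])@[u,v,1.]; E=c["extrinsics"]; return E[:3,3],E[:3,:3]@d
def cast(c,u,v,z):
    o,d=ray(c,u,v); return o+d*(z-o[2])/d[2]
def proj(c,p):
    E=c["extrinsics"]; q=E[:3,:3].T@(np.asarray(p)-E[:3,3]); k=c["intrinsics"]@q; return k[:2]/k[2]
def tri(c1,p1,c2,p2):
    o1,d1=ray(c1,*p1);o2,d2=ray(c2,*p2);d1/=np.linalg.norm(d1);d2/=np.linalg.norm(d2)
    s=np.linalg.lstsq(np.c_[d1,-d2],o2-o1,rcond=None)[0];a=o1+s[0]*d1;b=o2+s[1]*d2
    return (a+b)/2,np.linalg.norm(a-b)
E
python3 - <<'E'
from h import *
T=load("top0")
f=lambda x,y,z:cast(T,100+(x+.5)/4-.5,145+(y+.5)/4-.5,z)
for n,l,r,z in(("far",(97,140),(350,205),.094),("mid",(90,250),(305,309),.083),("near",(80,370),(263,412),.071)):
    a,b=f(*l,z),f(*r,z);print(n,a,b,np.linalg.norm(a-b),(a+b)/2, np.degrees(np.arctan2(*(b-a)[:2][::1])))
# rack: end board top corners (z=.105) near: (40,458)-(210,495?) far: (170,50)-(333,92)
for p in((40,458),(210,498),(170,50),(333,92)): print(p,f(*p,.105))
# pot rim by colour-free ellipse
g=cv2.cvtColor(T["img"],cv2.COLOR_RGB2HSV); 
m=((g[:,:,1]<60)).astype(np.uint8); sub=np.zeros_like(m); sub[195:275,345:425]=m[195:275,345:425]
cs,_=cv2.findContours(sub,cv2.RETR_EXTERNAL,cv2.CHAIN_APPROX_NONE);c=max(cs,key=cv2.contourArea)
print(cv2.boundingRect(c))
cv2.imwrite("pics/pot0.png",cv2.resize(np.hstack([T["img"][195:275,345:425,::-1],cv2.cvtColor(sub[195:275,345:425]*255,cv2.COLOR_GRAY2BGR)]),None,fx=5,fy=5,interpolation=cv2.INTER_CUBIC))
E
```

```text
far [0.6368 0.3594 0.094 ] [0.601  0.2078 0.094 ] 0.15575468729437636 [0.6189 0.2836 0.094 ] -166.72004066391636
mid [0.5725 0.3625 0.083 ] [0.5401 0.2333 0.083 ] 0.1331513148375069 [0.5563 0.2979 0.083 ] -165.9080464444687
near [0.5023 0.3672 0.071 ] [0.4798 0.2574 0.071 ] 0.11209026368545247 [0.491  0.3123 0.071 ] -168.40524074765497
(40, 458) [0.4485 0.3745 0.105 ]
(210, 498) [0.4279 0.2762 0.105 ]
(170, 50) [0.6896 0.3166 0.105 ]
(333, 92) [0.6663 0.2191 0.105 ]
(356, 209, 58, 54)
```

View pics/pot0.png

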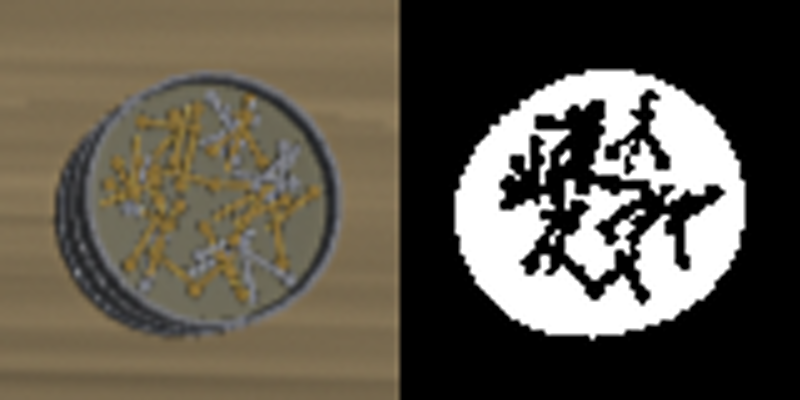

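```bash
python3 - <<'E'
from h import *
T=load("top0");S=load("side0")
u,v=proj(T,[.556,.298,.147]);print(u,v)
im=T["img"].astype(int)
for uu in (int(u)-1,int(u)+1):
  for r in range(int(v)-9,int(v)+14): print(uu,r,im[r,uu],cast(T,uu,r,.147)[:2]) if uu%2 else None
print(cast(T,u,v,.147))
# pot
g=cv2.cvtColor(T["img"],cv2.COLOR_RGB2HSV); m=(g[:,:,1]<60).astype(np.uint8)*0+((g[:,:,1]<60)).astype(np.uint8)
sub=np.zeros_like(m); sub[200:270,350:420]=m[200:270,350:420]
cs,_=cv2.findContours(sub,cv2.RETR_EXTERNAL,cv2.CHAIN_APPROX_NONE);c=max(cs,key=cv2.contourArea)[:,0]
c0=np.array([387.4,235.2]);ang=np.degrees(np.arctan2(*(c-c0).T[::-1]))
k=c[(ang>-120)&(ang<80)]
P=np.array([cast(T,x,y,.1)[:2] for x,y in k])
from scipy.optimize import least_squares
for R in(.06,None):
  s=least_squares(lambda q:np.hypot(*(P-q[:2]).T)-(R or q[2]),[.5,-.2,.06]);print("pot",s.x,np.abs(s.fun).max())
I=S["img"];cv2.imwrite("pics/pots.png",cv2.resize(I[150:210,305:365,::-1],None,fx=9,fy=9,interpolation=cv2.INTER_CUBIC))
E
```

```text
140.95386744387332 210.51577751546907
139 201 [136 113  82] [0.5774 0.3038]
139 202 [137 113  82] [0.5752 0.3037]
139 203 [138 114  82] [0.5729 0.3035]
139 204 [137 112  80] [0.5706 0.3034]
139 205 [122 114 106] [0.5684 0.3032]
139 206 [114 114 118] [0.5661 0.303 ]
139 207 [112 113 118] [0.5638 0.3029]
139 208 [114 114 119] [0.5616 0.3027]
139 209 [116 117 121] [0.5593 0.3026]
139 210 [117 117 121] [0.5571 0.3024]
139 211 [112 112 116] [0.5548 0.3023]
139 212 [70 70 72] [0.5526 0.3021]
139 213 [ 99 100 104] [0.5503 0.302 ]
139 214 [113 115 118] [0.5481 0.3018]
139 215 [115 117 121] [0.5458 0.3017]
139 216 [117 119 124] [0.5436 0.3015]
139 217 [115 119 124] [0.5413 0.3014]
139 218 [96 89 82] [0.5391 0.3012]
139 219 [64 54 40] [0.5368 0.301 ]
139 220 [44 35 23] [0.5346 0.3009]
139 221 [43 35 24] [0.5324 0.3007]
139 222 [39 32 22] [0.5301 0.3006]
139 223 [41 34 24] [0.5279 0.3004]
141 201 [137 114  83] [0.5775 0.2994]
141 202 [139 114  83] [0.5753 0.2992]
141 203 [139 115  82] [0.573 0.299]
141 204 [140 115  83] [0.5707 0.2989]
141 205 [134 115  92] [0.5685 0.2987]
141 206 [118 114 115] [0.5662 0.2986]
141 207 [113 114 119] [0.5639 0.2984]
141 208 [113 114 118] [0.5617 0.2983]
141 209 [114 115 119] [0.5594 0.2981]
141 210 [116 117 121] [0.5572 0.298 ]
141 211 [114 115 119] [0.5549 0.2978]
141 212 [85 86 89] [0.5527 0.2977]
141 213 [68 69 72] [0.5504 0.2975]
141 214 [107 108 112] [0.5482 0.2974]
141 215 [116 117 122] [0.5459 0.2972]
141 216 [117 118 123] [0.5437 0.2971]
141 217 [120 121 126] [0.5414 0.2969]
141 218 [119 116 116] [0.5392 0.2968]
141 219 [81 73 64] [0.5369 0.2966]
141 220 [48 39 28] [0.5347 0.2965]
141 221 [40 32 21] [0.5325 0.2963]
141 222 [44 35 25] [0.5302 0.2961]
141 223 [43 35 24] [0.528 0.296]
[0.556 0.298 0.147]
pot [ 0.5488 -0.3342  0.06  ] 0.04815298823245802
pot [ 0.5197 -0.2619  0.0594] 0.0011257355687313217
```

View pics/pots.png

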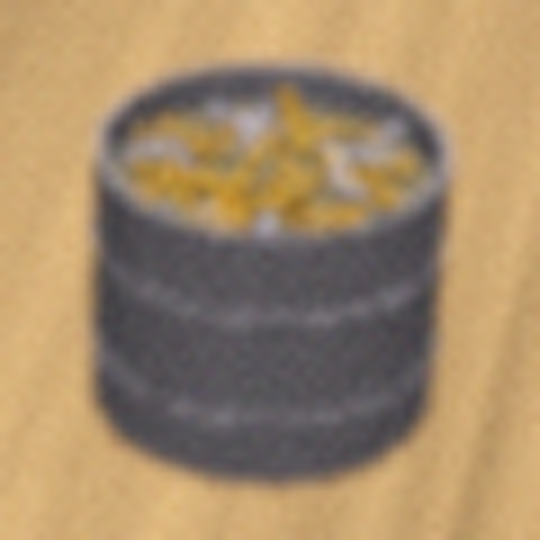

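```bash
python3 - <<'E'
from h import *
from scipy.spatial.transform import Rotation as R
T=load("top0")
print("decoy",cast(T,225,291,.015),"tin",cast(T,224,158,.085),"carton",cast(T,287,138,.09))
from cell import read_state
s=read_state();M=R.from_rotvec(s["eef_rot"]).as_matrix();print(M, s["joints"])
j=s["joints"];r=lambda a,t:R.from_euler(a,t).as_matrix()
m=r('z',j[0])@r('y',j[1]+j[2])@r('z',j[3])@r('y',j[4])@r('z',j[5]);print(m)
# target
psi=np.radians(-13.8)
n=np.array([np.cos(psi),np.sin(psi),0])
for sg in(1,-1):
  x=np.array([0,0,-1.]);y=sg*n;z=np.cross(x,y);Tm=np.c_[x,y,z]
  print(sg,"turn deg",np.degrees(R.from_matrix(M.T@Tm).as_rotvec()),"shift",M.T@(np.array([.560,.298,.30])-s["ee_pos"])*1000)
E
```

```text
decoy [0.3808 0.1191 0.015 ] tin [0.6971 0.126  0.085 ] carton [ 0.7488 -0.0245  0.09  ]
[[-0.0007  0.4284 -0.9036]
 [ 0.0018 -0.9036 -0.4284]
 [-1.     -0.002  -0.0001]] [-1.2106  0.1245  1.6516 -0.      1.3675 -0.0826]
[[-0.4284  0.9036 -0.0007]
 [ 0.9036  0.4284  0.0018]
 [ 0.002   0.0001 -1.    ]]
1 turn deg [-50.8311  -0.0572   0.1028] shift [ -54.443  -678.8989 -633.6755]
-1 turn deg [129.1688   0.1241   0.0691] shift [ -54.443  -678.8989 -633.6755]
```

Request:
{"op": "step_arm", "data": {"plan": [-25,0,0,-55,-340,-317,0.5,-25,0,0,-55,-340,-317,0.5,-25,0,0,-55,-340,-317,0.5,-25,0,0,-55,-340,-317,0.5,-25,0,0,-55,-340,-317,0.5,-25,0,0,-55,-340,-317,0.5,-25,0,0,-55,-340,-317,0.5,-25,0,0,-55,-340,-317,0.5,-25,0,0,-55,-340,-317,0.5,-25,0,0,-55,-340,-317,0.5], "grip_force": 40}}

```text
t: 1.1
ee_pos: [0.4198, -0.1409, 0.3008]
eef_rot: [1.696, 0.801, -1.694]
force: [0.3, -0.9, 0.1]
grip_width: 0.0429
```

```bash
cat >> h.py <<'E'
from scipy.spatial.transform import Rotation as R
import json,os
def st():
    from cell import read_state
    s=read_state()
    with open("log.jsonl","a") as f: f.write(json.dumps([list(s["joints"]),list(s["ee_pos"]),list(s["eef_rot"])])+"\n")
    return s,R.from_rotvec(s["eef_rot"]).as_matrix()
def tgt(x,y,p,s,M):
    x=np.array(x,float);x/=np.linalg.norm(x);y=np.array(y,float);y-=x*(x@y);y/=np.linalg.norm(y)
    Tm=np.c_[x,y,np.cross(x,y)]
    print("turn",np.degrees(R.from_matrix(M.T@Tm).as_rotvec()).round(1),"shift",(M.T@(np.array(p)-s["ee_pos"])*1000).round(1))
psi=np.radians(-13.8); n=np.array([np.cos(psi),np.sin(psi),0])
E
python3 - <<'E'
from h import *
json.dump([[-1.2106,  0.1245,  1.6516, -0.  ,  1.3675, -0.0826],[.2783,-.5868,.2441],[1.9765,.4469,-1.9772]],open("log.jsonl","w"));open("log.jsonl","a").write("\n")
s,M=st();print(s["t"],s["ee_pos"],s["joints"],s["force"])
x=np.array([0,0,-1])*np.cos(.06)-n*np.sin(.06)
tgt(x,n,[.562,.298,.245],s,M)
E
```

```text
1.1 [ 0.4198 -0.1409  0.3008] [-0.4458 -0.3854  2.0179  0.001   1.5083  0.2418] [ 0.3046 -0.908   0.1121]
turn [-25.6  -0.8  -3.4] shift [  56.2 -168.7 -429.4]
```

Request:
{"op": "step_arm", "data": {"plan": [-26,-1,-3,50,-169,-429,0.5,-26,-1,-3,50,-169,-429,0.5,-26,-1,-3,50,-169,-429,0.5,-26,-1,-3,50,-169,-429,0.5,-26,-1,-3,50,-169,-429,0.5,-26,-1,-3,50,-169,-429,0.5,-26,-1,-3,50,-169,-429,0.5,-26,-1,-3,50,-169,-429,0.5,-26,-1,-3,50,-169,-429,0.5,-26,-1,-3,50,-169,-429,0.5]}}

```text
t: 2.1
ee_pos: [0.5624, 0.2977, 0.2482]
eef_rot: [1.353, 1.132, -1.423]
force: [-0.2, 0.1, -0.3]
grip_width: 0.0424
```

```bash
python3 - <<'E'
from h import *
from cell import read_camera
s,M=st();print(s["t"],s["ee_pos"],s["joints"],s["force"]);print(M)
c=read_camera("top");cv2.imwrite("pics/top1.png",cv2.resize(c["img"][130:290,70:230,::-1],None,fx=3.5,fy=3.5,interpolation=cv2.INTER_CUBIC))
# fit kinematics: r=sqrt(x2+y2)
L=[json.loads(l) for l in open("log.jsonl")]
from scipy.optimize import least_squares
def fk(q,p):
    a,h,l1,l2,off,t=p
    f=R.from_euler('z',q[0]).as_matrix()
    v=np.array([a,0,h])+R.from_euler('y',q[1]).as_matrix()@[0,0,l1]+R.from_euler('y',q[1]+q[2]).as_matrix()@[off,0,l2]
    W=R.from_euler('y',q[1]+q[2]).as_matrix()@R.from_euler('z',q[3]).as_matrix()@R.from_euler('y',q[4]).as_matrix()
    return f@(v+W@[0,0,t])
s=least_squares(lambda p:np.r_[np.concatenate([fk(l[0],p)-l[1] for l in L])*100,(np.array(p)-[0,.35,.45,.45,0,.25])*.01],[0,.35,.45,.45,0,.25]);print(s.x,s.fun[:9])
E
```

```text
2.1 [0.5624 0.2977 0.2482] [0.3907 0.1192 1.6511 0.0289 1.4209 0.6197] [-0.2168  0.0934 -0.3476]
[[-0.0566  0.9711 -0.2318]
 [ 0.0076 -0.2317 -0.9728]
 [-0.9984 -0.0569  0.0058]]
[-1.9572 16.617   6.2452  5.9644 19.6451  2.1283] [-4.9846 -1.9779 -0.7003 -2.2232 -4.6658 -0.0291 -0.0835 -0.0596  0.7294]
```

View pics/top1.png

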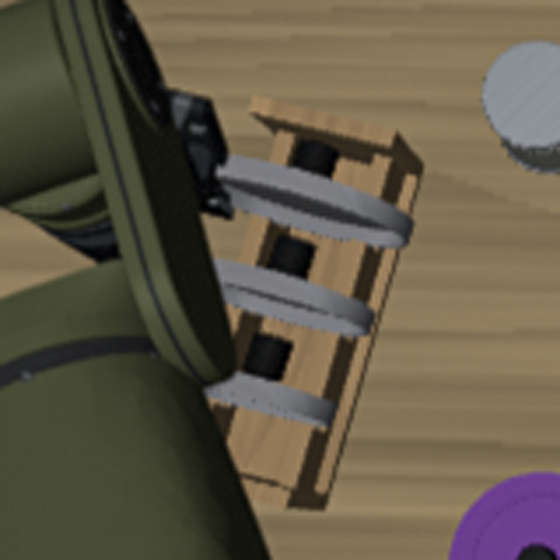

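```bash
cat >> h.py <<'E'
def fk(q,p):
    a,h,l1,l2,off,t,b=p
    f=R.from_euler('z',q[0]).as_matrix()
    v=np.array([a,b,h])+R.from_euler('y',q[1]).as_matrix()@[0,0,l1]+R.from_euler('y',q[1]+q[2]).as_matrix()@[off,0,l2]
    W=R.from_euler('y',q[1]+q[2]).as_matrix()@R.from_euler('z',q[3]).as_matrix()@R.from_euler('y',q[4]).as_matrix()
    return f@(v+W@[0,0,t])
def fit(prior=(0,.3,.45,.45,0,.3,.05)):
    from scipy.optimize import least_squares
    L=[json.loads(l) for l in open("log.jsonl")]
    s=least_squares(lambda p:np.r_[np.concatenate([fk(l[0],p)-l[1] for l in L])*1000,(np.array(p)-prior)*3],prior);return s.x,s.fun[:-7]
E
python3 - <<'E'
from h import *
print(fit())
T=load("top0");print(proj(T,[.5624,.2977,.245]))
E
```

```text
(array([0.0012, 0.2146, 0.4491, 0.6099, 0.0312, 0.2613, 0.0536]), array([-0.0028, -0.0213,  0.0086,  0.0061,  0.006 , -0.0092, -0.021 ,
       -0.0064,  0.0013]))
[127.1717 200.1012]
```

Request:
{"op": "step_arm", "data": {"plan": [0,0,0,25,3,0,0.5,0,0,0,50,3,0,0.5,0,0,0,75,3,0,0.5,0,0,0,95,3,0,0.5,0,0,0,110,3,0,0.5,0,0,0,117,3,0,0.5,0,0,0,117,3,0,0.5,0,0,0,117,3,0,0.3,0,0,0,117,3,0,0.15,0,0,0,117,3,0,0.1], "grip_force": 60}}

```text
t: 3.15
ee_pos: [0.5604, 0.2943, 0.135]
eef_rot: [1.359, 1.127, -1.421]
force: [1.4, -1.6, 2.0]
grip_width: 0.0134
```

Request:
{"op": "step_arm", "data": {"plan": [0,0,0,0,0,0,0.1,0,0,0,0,0,0,0.05,0,0,0,0,0,0,0,0,0,0,0,0,0,0,0,0,0,0,0,0,0,0,0,0,0,0,0,0,0,0,0,-10,0,0,0,0,0,0,-25,0,0,0,0,0,0,-40,0,0,0,0,0,0,-40,0,0,0,0,0,0,-40,0,0,0], "grip_force": 60}}

```text
validation failed for argument at $.pl...
```

```bash
python3 - <<'E'
from h import *
from cell import read_camera
s,M=st();print(s["t"],s["ee_pos"],s["joints"],s["force"],s["moment"]);print(M)
c=read_camera("side");cv2.imwrite("pics/side1.png",cv2.resize(c["img"][150:380,150:400,::-1],None,fx=2.5,fy=2.5,interpolation=cv2.INTER_CUBIC))
E
```

```text
3.15 [0.5604 0.2943 0.135 ] [0.3876 0.1996 1.7578 0.0287 1.2282 0.615 ] [ 1.4221 -1.5771  1.9534] [-0.1309 -0.2952 -0.0133]
[[-0.0509  0.9706 -0.2353]
 [ 0.0084 -0.2352 -0.9719]
 [-0.9987 -0.0514  0.0038]]
```

View pics/side1.png

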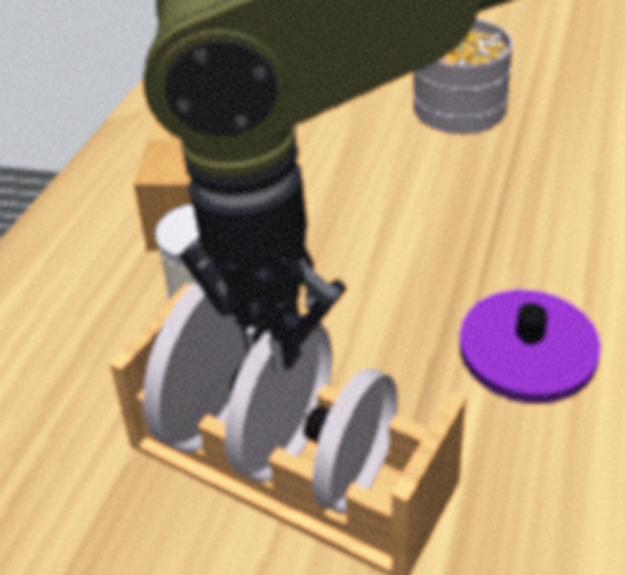

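The fingers are closed on the middle lid, with a grip width of 13.4 mm. My second call had 11 rows and was refused, so I'll send the lift again.

Request:
{"op": "step_arm", "data": {"plan": [0,0,0,0,0,0,0.05,0,0,0,0,0,0,0,0,0,0,0,0,0,0,0,0,0,0,0,0,0,0,0,0,-5,0,0,0,0,0,0,-15,0,0,0,0,0,0,-30,0,0,0,0,0,0,-45,0,0,0,0,0,0,-60,0,0,0,0,0,0,-60,0,0,0], "grip_force": 80}}

```text
t: 4.2
ee_pos: [0.5639, 0.2945, 0.1974]
eef_rot: [1.362, 1.128, -1.419]
force: [-0.7, 0.0, -1.8]
grip_width: 0.0126
```

```bash
python3 - <<'E'
from h import *
from cell import read_camera
s,M=st();print(s["t"],s["ee_pos"],s["joints"],s["force"],s["moment"]);print(M)
print(fit())
c=read_camera("side");cv2.imwrite("pics/side2.png",cv2.resize(c["img"][150:380,150:400,::-1],None,fx=2.5,fy=2.5,interpolation=cv2.INTER_CUBIC))
E
```

```text
4.2 [0.5639 0.2945 0.1974] [0.3854 0.1493 1.7045 0.0291 1.3296 0.6155] [-0.6693  0.0197 -1.7645] [-0.0089 -0.053  -0.0214]
[[-0.0493  0.9706 -0.2354]
 [ 0.0105 -0.2352 -0.9719]
 [-0.9987 -0.0503  0.0014]]
(array([0.    , 0.2235, 0.4524, 0.6131, 0.0424, 0.2618, 0.0536]), array([-0.0163, -0.0136, -0.0004,  0.0014, -0.002 , -0.0039, -0.0113,
        0.0032, -0.0001, -0.0003,  0.0072,  0.0034, -0.0049,  0.0057,
        0.0016]))
```

View pics/side2.png

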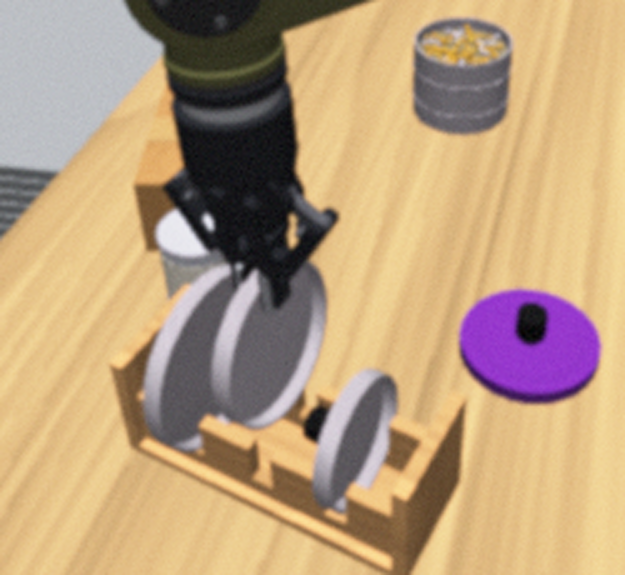

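```bash
cat >> h.py <<'E'
P=np.array([0.    , 0.2235, 0.4524, 0.6131, 0.0424, 0.2618, 0.0536])
lo=np.array([-2.61,-1.02,.03,-1.35,.32,-2.91]);hi=np.array([2.61,2.33,2.71,4.49,2.68,2.91])
def rot(q):
    m=R.from_euler('z',q[0])*R.from_euler('y',q[1]+q[2])*R.from_euler('z',q[3])*R.from_euler('y',q[4])*R.from_euler('z',q[5]);m=m.as_matrix()
    return np.c_[m[:,2],-m[:,0],-m[:,1]]
def ik(p,Tm,q0):
    from scipy.optimize import least_squares
    f=lambda q:np.r_[(fk(q,P)-p)*10,((rot(q)-Tm).ravel())]
    s=least_squares(f,np.clip(q0,lo+.01,hi-.01),bounds=(lo,hi));return s.x,np.abs(s.fun).max()
def layT(phi,th):
    d=np.array([np.cos(phi),np.sin(phi),0]);z=np.array([0,0,1.])
    x=d*np.cos(th)-z*np.sin(th);y=z*np.cos(th)+d*np.sin(th);return np.c_[x,y,np.cross(x,y)],d
E
python3 - <<'E'
from h import *
th=np.radians(30);rng=np.random.default_rng(0)
for c in((.5,-.03),(.45,-.08),(.55,-.05)):
  for ph in range(-120,121,30):
    Tm,d=layT(np.radians(ph),th);p=np.r_[c,.066]-Tm[:,0]*0;p=np.array([*c,0])-d*.052*np.cos(th);p[2]=.066
    sols=[]
    for k in range(12):
        q,e=ik(p,Tm,rng.uniform(lo,hi))
        if e<1e-3 and not any(np.abs(q-o).max()<.05 for o in sols): sols.append(q)
    for q in sols:
        w=fk(q,np.r_[P[:5],0,P[6]]);print(c,ph,q,"wrist",w)
E
```

```text
(0.5, -0.03) -120 [ 0.2321  0.5065  1.7526 -0.6902  1.7124  2.5378] wrist [0.6359 0.2053 0.1969]
(0.5, -0.03) -90 [ 0.3537  0.3175  2.0213 -0.9606  1.4389  2.3928] wrist [0.5    0.2418 0.1969]
(0.5, -0.03) -60 [ 0.3849  0.0629  2.3302 -1.2845  1.1064  2.2878] wrist [0.3641 0.2054 0.1969]
(0.5, -0.03) 30 [-0.7323 -0.1953  2.5687  1.3853  0.9933 -2.2332] wrist [ 0.2647 -0.1659  0.1969]
(0.5, -0.03) 60 [-0.749   0.128   2.2579  1.0504  1.3375 -2.3842] wrist [ 0.3641 -0.2654  0.1969]
(0.5, -0.03) 90 [-0.6349  0.3661  1.9549  0.7722  1.6057 -2.5113] wrist [ 0.5    -0.3018  0.1969]
(0.5, -0.03) 120 [-0.4732  0.5412  1.7005  0.5085  1.8326 -2.6856] wrist [ 0.6359 -0.2654  0.1969]
(0.45, -0.08) -120 [ 0.1706  0.4032  1.9029 -0.7308  1.6464  2.5331] wrist [0.5859 0.1553 0.1969]
(0.45, -0.08) -90 [ 0.293   0.2006  2.1716 -1.0041  1.3846  2.3969] wrist [0.45   0.1918 0.1969]
(0.45, -0.08) -60 [ 0.3057 -0.0908  2.4815 -1.3337  1.055   2.2692] wrist [0.3141 0.1554 0.1969]
(0.45, -0.08) 30 [-0.9652 -0.2194  2.5872  1.2376  1.1514 -2.2743] wrist [ 0.2146 -0.2159  0.1969]
(0.45, -0.08) 60 [-0.9081  
[... 357 characters left out ...]
853 0.1969]
(0.55, -0.05) -60 [ 0.3024  0.1341  2.2509 -1.3327  1.0541  2.2623] wrist [0.4141 0.1854 0.1969]
(0.55, -0.05) -30 [ 0.1014 -0.1553  2.5368  4.3985  0.5618  2.2833] wrist [0.3146 0.0859 0.1969]
(0.55, -0.05) 0 [-0.3686 -0.2917  2.639   2.162   0.3852 -2.3884] wrist [ 0.2782 -0.05    0.1969]
(0.55, -0.05) 30 [-0.6808 -0.0538  2.4476  1.4325  0.955  -2.2505] wrist [ 0.3147 -0.1859  0.1969]
(0.55, -0.05) 60 [-0.7101  0.2256  2.1407  1.071   1.3236 -2.353 ] wrist [ 0.4141 -0.2854  0.1969]
(0.55, -0.05) 90 [-0.6135  0.455   1.8285  0.788   1.6211 -2.4736] wrist [ 0.55   -0.3218  0.1969]
(0.55, -0.05) 120 [-0.4665  0.6321  1.5605  0.5209  1.8726 -2.6556] wrist [ 0.6859 -0.2854  0.1969]
```

```bash
python3 - <<'E'
from h import *
from scipy.spatial.transform import Slerp
s,M=st()
th=np.radians(30);c=np.array([.49,-.09])
Tm,d=layT(np.radians(-90),th);pe=np.array([*c,0])-d*.052*np.cos(th);pe[2]=.066
print("final p",pe)
rv=R.from_matrix(M.T@Tm).as_rotvec();print("rotvec deg",np.degrees(rv),np.degrees(np.linalg.norm(rv)))
pm=np.array([.50,.0,.24]);p0=s["ee_pos"]+[0,0,.05]
q=s["joints"].copy()
for f in np.linspace(0,1,9):
    Mt=M@R.from_rotvec(rv*f).as_matrix();p=p0+(pm-p0)*f
    q,e=ik(p,Mt,q);cen=p+Mt[:,0]*.052;low=cen[2]-.0645*np.sqrt(1-Mt[2,1]**2)
    print(f,q.round(2),round(e,4),cen,"low",low,"knobup",Mt[2,1])
q,e=ik(pe,Tm,q);print(q,e)
print("lift shift",M.T@(p0-s["ee_pos"])*1000, "then", M.T@(pm-p0)*1000)
E
```

```text
final p [ 0.49  -0.045  0.066]
rotvec deg [ 70.218  -37.9728  52.9069] 95.7686814190027
0.0 [0.39 0.12 1.66 0.03 1.41 0.62] 0.0 [0.5606 0.2947 0.1938] low 0.12937224335251102 knobup -0.05206120984156559
0.125 [ 0.39  0.05  1.73 -0.11  1.37  0.8 ] 0.0 [0.557  0.252  0.1933] low 0.1289716596196139 knobup 0.07005892536799979
0.25 [ 0.4   0.    1.79 -0.26  1.35  1.  ] 0.0 [0.5525 0.2088 0.1939] low 0.1307336557947004 knobup 0.201376304189367
0.375 [ 0.41 -0.03  1.85 -0.4   1.36  1.2 ] 0.0 [0.5469 0.1654 0.1955] low 0.13477907230344968 knobup 0.33617925113743796
0.5 [ 0.41 -0.05  1.89 -0.54  1.38  1.4 ] 0.0 [0.54   0.1221 0.1981] low 0.14107035603753912 knobup 0.46860448524884846
0.625 [ 0.41 -0.05  1.93 -0.67  1.42  1.59] 0.0 [0.5318 0.0791 0.2013] low 0.14940612454082533 knobup 0.5928921446525246
0.75 [ 0.39 -0.03  1.96 -0.78  1.48  1.77] 0.0 [0.5224 0.0368 0.2052] low 0.15940933666985813 knobup 0.7036363129062735
0.875 [ 0.37 -0.01  1.98 -0.88  1.54  1.95] 0.0 [ 0.5117 -0.0047  0.2095] low 0.17049084244957752 knobup 0.7960201504066104
1.0 [ 0.33  0.03  1.99 -0.96  1.6   2.12] 0.0 [ 0.5   -0.045  0.214] low 0.18175000000000002 knobup 0.8660254037844388
[ 0.2525  0.2606  2.0961 -1.0275  1.3686  2.3682] 6.522560269672795e-15
lift shift [-49.932   -2.6031   0.1429] then [  6.1585   8.133  300.8238]
```

Request:
{"op": "step_arm", "data": {"plan": [0,0,0,-20,0,0,0,0,0,0,-45,0,0,0,0,0,0,-60,0,10,0,3.5,-1.9,2.6,-60,0,45,0,9,-5,7,-60,1,90,0,15,-8,11.5,-60,2,135,0,21.5,-11.5,16,-58,3,180,0,28,-15,21,-55,4,225,0,34,-18.5,26,-50,5,265,0,40,-21.5,30,-45,6,300,0], "grip_force": 80}}

```text
t: 5.25
ee_pos: [0.4984, -0.0015, 0.2388]
eef_rot: [1.594, -0.015, -1.629]
force: [-0.4, 0.6, -3.0]
grip_width: 0.0125
```

```bash
python3 - <<'E'
from h import *
from cell import read_camera
s,M=st();print(s["t"],s["ee_pos"],s["joints"],s["force"]);print(M,fit())
Tm,d=layT(np.radians(-90),np.radians(30))
tgt(Tm[:,0],Tm[:,1],[.49,-.045,.10],s,M)
c=read_camera("side");cv2.imwrite("pics/side3.png",c["img"][:,:,::-1])
E
```

```text
5.25 [ 0.4984 -0.0015  0.2388] [ 0.1895 -0.2257  2.0776 -0.6345  1.2914  1.321 ] [-0.4305  0.5652 -2.9583]
[[ 0.1567  0.535  -0.8302]
 [-0.5501 -0.6508 -0.5232]
 [-0.8202  0.5387  0.1924]] (array([0.    , 0.2232, 0.4524, 0.6131, 0.0424, 0.2615, 0.0536]), array([-0.0144, -0.0057, -0.0009,  0.0018,  0.0025, -0.0038, -0.0025,
        0.0024, -0.001 , -0.001 ,  0.003 ,  0.003 , -0.0018,  0.0027,
        0.0008, -0.0018,  0.0027,  0.0008,  0.0018,  0.0001,  0.0018]))
turn [ 30.1 -16.1  22.8] shift [136.5 -51.    3. ]
```

View pics/side3.png

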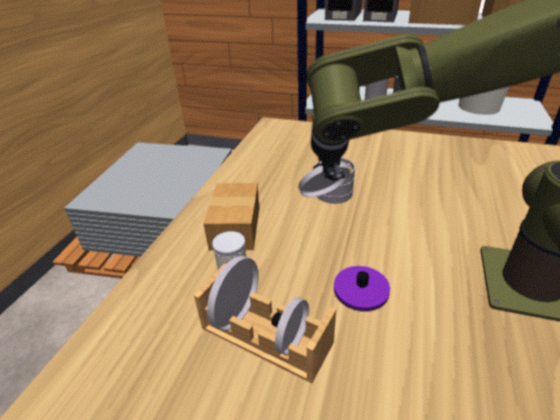

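The other two lids are undisturbed and the lid is held. Next I rotate it to the laying angle above the clear bench.

Request:
{"op": "step_arm", "data": {"plan": [6,-3.2,4.6,10,-4,0,0,12,-6.4,9.2,25,-9,0,0,18,-9.6,13.8,45,-16,1,0,24,-13,18.4,65,-24,1,0,30,-16,23,85,-32,2,0,30,-16,23,105,-40,2,0,30,-16,23,120,-45,2,0,30,-16,23,130,-49,3,0,30,-16,23,136,-51,3,0,30,-16,23,136,-51,3,0], "grip_force": 80}}

```text
t: 6.3
ee_pos: [0.4915, -0.0431, 0.101]
eef_rot: [1.583, -0.907, -1.579]
force: [0.4, 0.8, -3.5]
grip_width: 0.0126
```

```bash
python3 - <<'E'
from h import *
from cell import read_camera
s,M=st();print(s["t"],s["ee_pos"],s["joints"],s["force"]);print(M)
a=read_camera("side")["img"][120:330,230:450];b=read_camera("top")["img"][150:330,180:400]
a=cv2.resize(a,(400,380));b=cv2.resize(b,(400,327))
o=np.zeros((380,800,3),np.uint8);o[:,:400]=a;o[:327,400:]=b;cv2.imwrite("pics/p4.png",o[:,:,::-1])
E
```

```text
6.3 [ 0.4915 -0.0431  0.101 ] [ 0.2556  0.1935  2.0959 -1.0189  1.4022  2.3066] [ 0.4118  0.7505 -3.5294]
[[ 0.0052  0.005  -1.    ]
 [-0.8662 -0.4996 -0.0071]
 [-0.4996  0.8663  0.0017]]
```

View pics/p4.png

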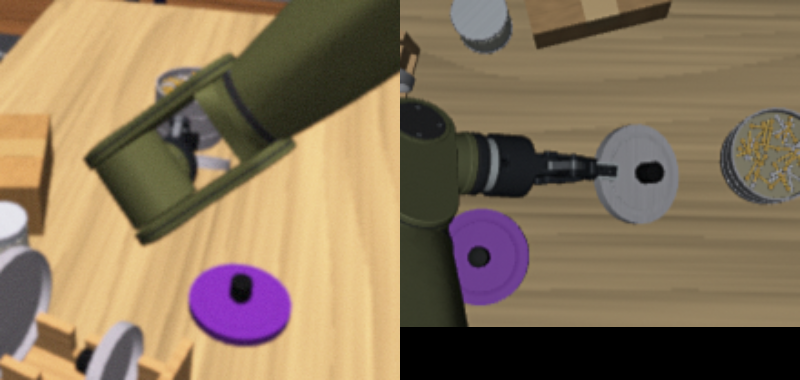

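Request:
{"op": "step_arm", "data": {"plan": [0,0,0,5,-8.7,0,0,0,0,0,9,-15.6,0,0,0,0,0,11,-19,0,0,0,0,0,12.5,-21.7,0,0,0,0,0,14,-24.2,0,0,0,0,0,15,-26,0,0,0,0,0,16,-27.7,0,0,0,0,0,16,-27.7,0,0,0,0,0,16,-27.7,0,0,0,0,0,16,-27.7,0,0]}}

```text
t: 7.4
ee_pos: [0.4918, -0.0427, 0.0693]
eef_rot: [1.583, -0.908, -1.578]
force: [0.6, 0.5, 0.0]
grip_width: 0.0128
```

```bash
python3 - <<'E'
from h import *
s,M=st();print(s["t"],s["ee_pos"],s["force"],s["moment"])
E
```

```text
7.4 [ 0.4918 -0.0427  0.0693] [0.6143 0.4541 0.0422] [0.4555 0.0076 0.0047]
```

Request:
{"op": "step_arm", "data": {"plan": [0,0,0,0,0,0,0.15,0,0,0,0,0,0,0.2,0,0,0,0,0,0,0.25,0,0,0,0,0,0,0.3,0,0,0,0,0,0,0.35,0,0,0,0,0,0,0.4,0,0,0,0,0,0,0.4,0,0,0,-5,0,0,0.4,0,0,0,-10,0,0,0.4,0,0,0,-15,0,0,0.4]}}

```text
t: 8.4
ee_pos: [0.4916, -0.0292, 0.0767]
eef_rot: [1.583, -0.907, -1.579]
force: [0.2, -0.5, -1.5]
grip_width: 0.034
```

```bash
python3 - <<'E'
from h import *
from cell import read_camera
s,M=st();print(s["t"],s["ee_pos"],s["force"],s["grip_width"])
a=read_camera("side")["img"][120:270,250:400];b=read_camera("top")["img"][180:280,240:360]
a=cv2.resize(a,(400,400),interpolation=2);b=cv2.resize(b,(400,333),interpolation=2)
o=np.zeros((400,800,3),np.uint8);o[:,:400]=a;o[:333,400:]=b;cv2.imwrite("pics/p5.png",o[:,:,::-1])
E
```

```text
8.4 [ 0.4916 -0.0292  0.0767] [ 0.1994 -0.528  -1.5162] 0.033992992790475456
```

View pics/p5.png

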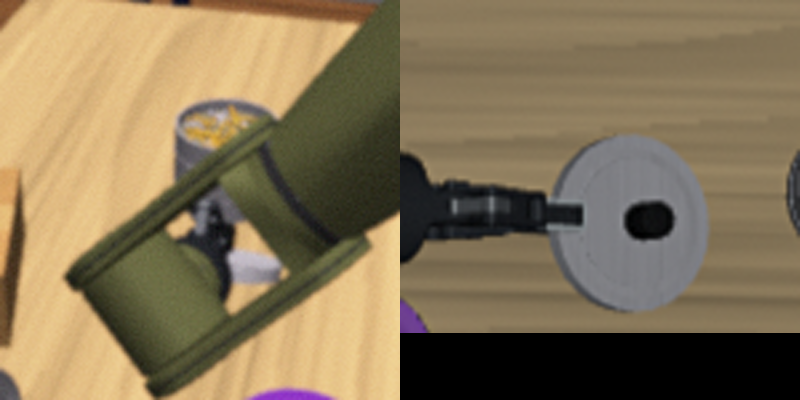

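Request:
{"op": "step_arm", "data": {"plan": [0,0,0,3,-5.2,0,0.4,0,0,0,6,-10.4,0,0.4,0,0,0,9,-15.6,0,0.4,0,0,0,12,-20.8,0,0.4,0,0,0,15,-26,0,0.4,0,0,0,16,-27.7,0,0.4,0,0,0,16,-27.7,0,0.4,0,0,0,12.5,-29.7,0,0.4,0,0,0,9,-31.7,0,0.4,0,0,0,9,-31.7,0,0.4]}}

```text
t: 9.5
ee_pos: [0.4917, -0.0211, 0.0447]
eef_rot: [1.584, -0.907, -1.578]
force: [0.0, 1.0, -1.0]
grip_width: 0.0345
```

```bash
python3 - <<'E'
from h import *
from cell import read_camera
s,M=st();print(s["t"],s["ee_pos"],s["force"],s["grip_width"])
a=read_camera("side")["img"][120:270,250:400];b=read_camera("top")["img"][180:280,240:360]
a=cv2.resize(a,(400,400),interpolation=2);b=cv2.resize(b,(400,333),interpolation=2)
o=np.zeros((400,800,3),np.uint8);o[:,:400]=a;o[:333,400:]=b;cv2.imwrite("pics/p6.png",o[:,:,::-1])
E
```

```text
9.5 [ 0.4917 -0.0211  0.0447] [ 0.0258  1.024  -1.0298] 0.03448850611101791
```

View pics/p6.png

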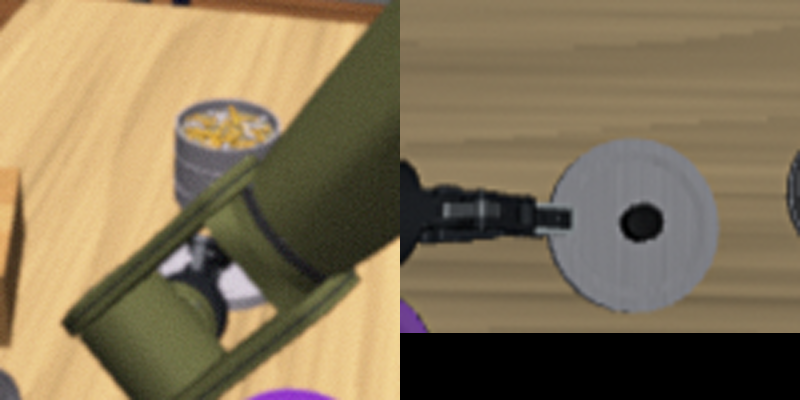

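Request:
{"op": "step_arm", "data": {"plan": [0,0,0,-4,-2,0,0.4,0,0,0,-8,-4.5,0,0.4,0,0,0,-13,-7.5,0,0.4,0,0,0,-18,-10.4,0,0.4,0,0,0,-24,-14,0,0.4,0,0,0,-32,-18,0,0.4,0,0,0,-45,-20,0,0.4,0,0,0,-75,-10,0,0.4,0,0,0,-110,10,0,0.4,0,0,0,-130,40,0,0.5]}}

```text
t: 10.6
ee_pos: [0.4909, 0.0733, 0.1451]
eef_rot: [1.583, -0.904, -1.578]
force: [-0.4, -0.0, 0.4]
grip_width: 0.0429
```

```bash
python3 - <<'E'
from h import *
from cell import read_camera
s,M=st();print(s["t"],s["ee_pos"],s["joints"],s["force"],s["grip_width"])
for n in("side","top"):
    c=read_camera(n);np.savez(n+"7.npz",**c)
    cv2.imwrite(f"pics/{n}7.png",c["img"][:,:,::-1])
E
```

```text
10.6 [0.4909 0.0733 0.1451] [ 0.4566  0.2136  1.9749 -0.8963  1.5877  2.3133] [-0.4379 -0.0412  0.4361] 0.04294598965197196
```

View pics/side7.png

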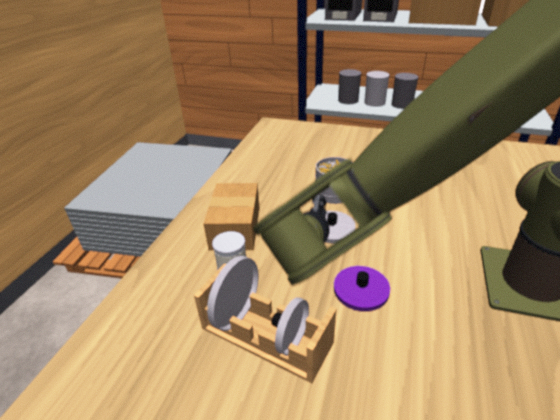

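View pics/top7.png

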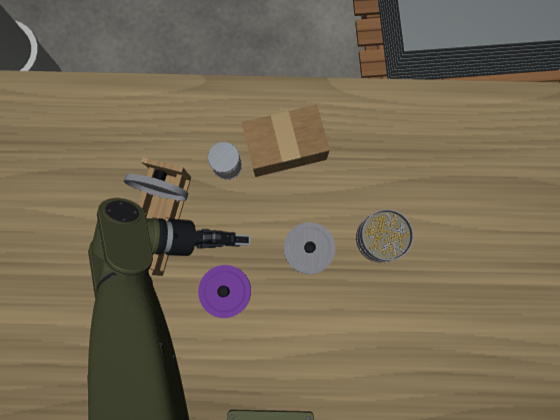

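```bash
cat >> h.py <<'E'
def circ(c,mask,z,angs=None,c0=None,Rk=None):
    """fit circle at plane z to outer contour of mask"""
    from scipy.optimize import least_squares
    cs,_=cv2.findContours(mask,cv2.RETR_EXTERNAL,cv2.CHAIN_APPROX_NONE);k=max(cs,key=cv2.contourArea)[:,0].astype(float)
    if c0 is None:c0=k.mean(0)
    if angs is not None:
        a=np.degrees(np.arctan2(*(k-c0).T[::-1]));k=k[(a>angs[0])&(a<angs[1])]
    Q=np.array([cast(c,x,y,z)[:2] for x,y in k]);m=Q.mean(0)
    s=least_squares(lambda q:np.hypot(*(Q-q[:2]).T)-(Rk or q[2]),[*m,Rk or .06],loss="soft_l1",f_scale=.001);return s.x,np.abs(s.fun).max(),len(k)
def win(m,u0,u1,v0,v1):
    o=np.zeros(m.shape,np.uint8);o[v0:v1,u0:u1]=m[v0:v1,u0:u1];return o
E
python3 - <<'E'
from h import *
T=load("top7");g=cv2.cvtColor(T["img"],cv2.COLOR_RGB2HSV);lowS=(g[...,1]<60).astype(np.uint8)
ml=win(lowS|(g[...,2]<40),275,345,215,282)
print("lid",circ(T,ml,.012), cast(T,*(np.argwhere(ml)[:,::-1].mean(0)),.015))
mk=win((g[...,2]<60).astype(np.uint8),298,322,235,260);print("knob px",np.argwhere(mk)[:,::-1].mean(0),mk.sum())
ys=np.argwhere(mk)[:,::-1].mean(0);print("knob@.035",cast(T,*ys,.037))
mp=win(lowS,350,420,200,270)
for a in((-120,80),(-90,60),(-110,30)): print("pot",a,circ(T,mp,.1,a,np.array([387.4,235.2])))
S=load("side7");hs=cv2.cvtColor(S["img"],cv2.COLOR_RGB2HSV)
o=cv2.resize(T["img"][200:290,270:420],None,fx=5,fy=5,interpolation=2);cv2.imwrite("pics/c7.png",o[:,:,::-1])
E
```

```text
lid (array([ 0.4918, -0.0852,  0.064 ]), np.float64(0.0017233718797939335), 146) [ 0.491  -0.0851  0.015 ]
knob px [309.4796 246.8673] 98
knob@.035 [ 0.4915 -0.0851  0.037 ]
pot (-120, 80) (array([ 0.5198, -0.262 ,  0.0593]), np.float64(0.00132521878384579), 82)
pot (-90, 60) (array([ 0.5198, -0.2621,  0.0592]), np.float64(0.0013550234518526286), 61)
pot (-110, 30) (array([ 0.5195, -0.2618,  0.0596]), np.float64(0.0014428534675121757), 59)
```

View pics/c7.png

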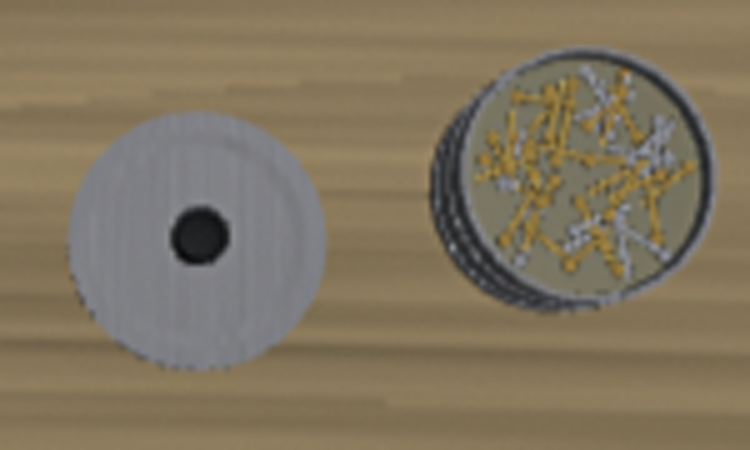

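```bash
python3 - <<'E'
from h import *
s,M=st()
tgt([0,0,-1],[0,-1,0],[.4915,-.085,.115],s,M)
q,e=ik(np.array([.4915,-.085,.034]),np.array([[0,0,-1],[0,-1,0],[-1,0,0]]).astype(float),s["joints"]);print(q,e)
E
```

```text
turn [  0.3  -0.7 -59.9] shift [154.6  49.8   4.1]
[-0.2789  0.0284  2.1398 -0.      0.9734  1.2919] 7.19412352912602e-11
```

Request:
{"op": "step_arm", "data": {"plan": [0,0,-8,5,12,0,0.6,0,0,-16,25,30,0,0.6,0,0,-24,45,40,1,0.6,0,0,-32,65,48,2,0.6,0,0,-40,90,55,3,0.6,0,-0.7,-48,110,55,4,0.6,0.3,-0.7,-56,130,52,4,0.6,0.3,-0.7,-60,145,50,4,0.6,0.3,-0.7,-60,154.6,49.8,4,0.6,0.3,-0.7,-60,154.6,49.8,4,0.6]}}

```text
t: 11.7
ee_pos: [0.4872, -0.0882, 0.1088]
eef_rot: [-2.207, 0.007, 2.233]
force: [-0.5, 0.4, 0.2]
grip_width: 0.0512
```

```bash
python3 - <<'E'
from h import *
from cell import read_camera
s,M=st();print(s["t"],s["ee_pos"],s["joints"],s["force"],s["grip_width"]);print(M)
tgt([0,0,-1],[0,-1,0],[.4915,-.085,.034],s,M)
a=read_camera("side")["img"][120:270,250:400];b=read_camera("top")["img"][180:280,240:360]
a=cv2.resize(a,(400,400),interpolation=2);b=cv2.resize(b,(400,333),interpolation=2)
o=np.zeros((400,800,3),np.uint8);o[:,:400]=a;o[:333,400:]=b;cv2.imwrite("pics/p8.png",o[:,:,::-1])
E
```

```text
11.7 [ 0.4872 -0.0882  0.1088] [-0.2851 -0.0865  2.105  -0.0053  1.1342  1.2924] [-0.4758  0.3702  0.2353] 0.05119868309989103
[[-0.012  -0.0044 -0.9999]
 [-0.0015 -1.      0.0045]
 [-0.9999  0.0015  0.012 ]]
turn [-0.3  0.7 -0.1] shift [74.7 -3.4 -5.2]
```

View pics/p8.png

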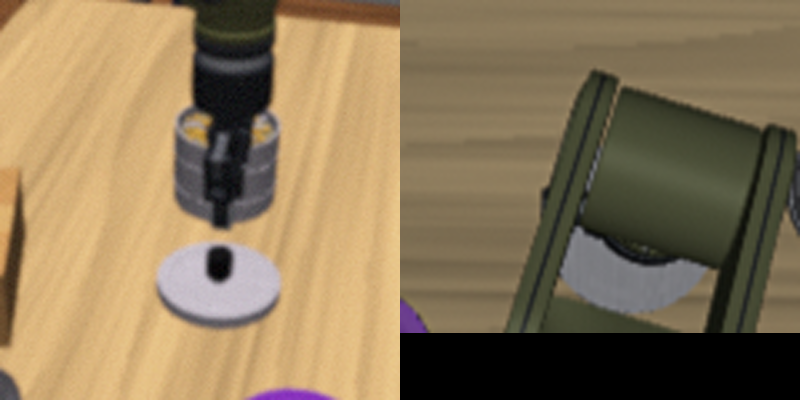

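Request:
{"op": "step_arm", "data": {"plan": [-0.3,0.7,0,10,-3.4,-5.2,0.6,-0.3,0.7,0,25,-3.4,-5.2,0.6,-0.3,0.7,0,40,-3.4,-5.2,0.6,-0.3,0.7,0,55,-3.4,-5.2,0.6,-0.3,0.7,0,65,-3.4,-5.2,0.6,-0.3,0.7,0,70,-3.4,-5.2,0.6,-0.3,0.7,0,74,-3.4,-5.2,0.6,-0.3,0.7,0,74,-3.4,-5.2,0.6,-0.3,0.7,0,74,-3.4,-5.2,0.6,-0.3,0.7,0,74,-3.4,-5.2,0.5]}}

```text
t: 12.8
ee_pos: [0.4931, -0.0847, 0.0366]
eef_rot: [2.224, 0.001, -2.215]
force: [-0.1, -0.8, 0.1]
grip_width: 0.0428
```

```bash
python3 - <<'E'
from h import *
s,M=st();print(s["t"],s["ee_pos"],s["force"],s["grip_width"]);print(M)
tgt([0,0,-1],[0,-1,0],[.4915,-.085,.034],s,M)
E
```

```text
12.8 [ 0.4931 -0.0847  0.0366] [-0.1107 -0.8232  0.1473] 0.04276059963862763
[[ 0.0042  0.0024 -1.    ]
 [-0.0015 -1.     -0.0024]
 [-1.      0.0015 -0.0042]]
turn [ 0.1 -0.2 -0.1] shift [2.6 0.3 1.6]
```

Request:
{"op": "step_arm", "data": {"plan": [0,-0.2,0,2,0,1.6,0.45,0,-0.2,0,2,0,1.6,0.4,0,-0.2,0,2,0,1.6,0.36,0,-0.2,0,2,0,1.6,0.33,0,-0.2,0,2,0,1.6,0.3,0,-0.2,0,2,0,1.6,0.2,0,-0.2,0,2,0,1.6,0.1,0,-0.2,0,2,0,1.6,0.1,0,-0.2,0,2,0,1.6,0.1,0,-0.2,0,2,0,1.6,0.1], "grip_force": 60}}

```text
t: 13.8
ee_pos: [0.4912, -0.0848, 0.0344]
eef_rot: [2.219, 0.001, -2.22]
force: [-1.6, -2.4, 5.8]
grip_width: 0.0264
```

```bash
python3 - <<'E'
from h import *
s,M=st();print(s["t"],s["ee_pos"],s["force"],s["moment"],s["grip_width"],s["joints"]);print(M)
E
```

```text
13.8 [ 0.4912 -0.0848  0.0344] [-1.6203 -2.4394  5.766 ] [-0.4473  0.3234 -0.0121] 0.026396860121462407 [-0.2778  0.027   2.1405 -0.002   0.9739  1.2915]
[[-0.0002  0.0026 -1.    ]
 [-0.0017 -1.     -0.0026]
 [-1.      0.0017  0.0002]]
```

Request:
{"op": "step_arm", "data": {"plan": [0,0,0,-5,0,0,0.1,0,0,0,-20,0,0,0.1,0,0,0,-50,0,0,0.1,0,0,0,-90,0,0,0.1,0,0,0,-120,10,-2,0.1,0,0,0,-130,50,-8,0.1,0,0,0,-130,90,-15,0.1,0,0,0,-130,135,-22,0.1,0,0,0,-130,165,-26,0.1,0,0,0,-130,177,-28,0.1]}}

```text
t: 14.8
ee_pos: [0.519, -0.2631, 0.1629]
eef_rot: [-2.22, -0.0, 2.223]
force: [-1.4, -0.1, -3.4]
grip_width: 0.0258
```

Request:
{"op": "step_arm", "data": {"plan": [0,0,0,0,0,0,0.1,0,0,0,0,0,0,0.1,0,0,0,0,0,0,0.1,0,0,0,0,0,0,0.1,0,0,0,0,0,0,0.1,0,0,0,0,0,0,0.1,0,0,0,0,0,0,0.1,0,0,0,0,0,0,0.1,0,0,0,0,0,0,0.1,0,0,0,0,0,0,0.1]}}

```text
t: 15.8
ee_pos: [0.5195, -0.2613, 0.1641]
eef_rot: [2.219, 0.002, -2.22]
force: [1.0, -0.2, -3.2]
grip_width: 0.0266
```

```bash
python3 - <<'E'
from h import *
from cell import read_camera
s,M=st();print(s["t"],s["ee_pos"],s["force"],s["moment"],s["grip_width"]);print(M)
S=read_camera("side");T=read_camera("top");np.savez("side9.npz",**S);np.savez("top9.npz",**T)
a=S["img"][110:220,280:390];b=T["img"][180:290,330:440]
o=np.hstack([cv2.resize(a,(400,400),interpolation=2),cv2.resize(b,(400,400),interpolation=2)]);cv2.imwrite("pics/p9.png",o[:,:,::-1])
E
```

```text
15.8 [ 0.5195 -0.2613  0.1641] [ 1.0128 -0.2498 -3.2411] [-0.046   0.0105 -0.0581] 0.026618270687876092
[[-0.0006  0.0025 -1.    ]
 [-0.0011 -1.     -0.0025]
 [-1.      0.0011  0.0006]]
```

View pics/p9.png

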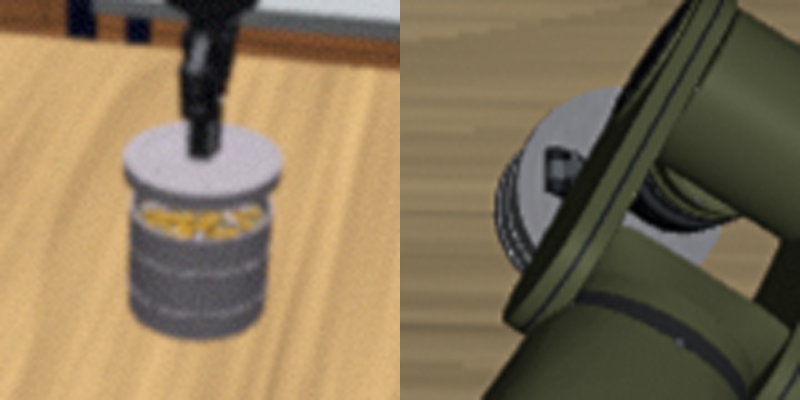

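```bash
python3 - <<'E'
from h import *
S=load("side9");S0=load("side0");T=load("top9")
a=np.linspace(0,2*np.pi,721)
def ext(c,x,y,z,r):
    q=np.array([proj(c,[x+r*np.cos(t),y+r*np.sin(t),z]) for t in a]);return q.min(0),q.max(0)
print("lid pred top",ext(S,.5195,-.2613,.145,.0645),"skirt",ext(S,.5195,-.2613,.130,.0645))
print("pot pred",ext(S0,.5197,-.262,.1,.06))
g=cv2.cvtColor(S["img"],cv2.COLOR_RGB2HSV).astype(int);I=S["img"].astype(int)
for v in(150,152,154,156,158): 
    r=g[v,300:372,1]<70; k=np.where(r)[0]+300; print(v,k.min(),k.max(),(k.min()+k.max())/2)
g0=cv2.cvtColor(S0["img"],cv2.COLOR_RGB2HSV).astype(int)
for v in(164,166,168,170,175,180,185,190):
    k=np.where(g0[v,300:372,1]<90)[0]+300; k2=np.where(g[v,300:372,1]<90)[0]+300; print(v,k.min(),k.max(),(k.min()+k.max())/2,k2.min(),k2.max())
E
```

```text
lid pred top (array([313.6398, 142.7356]), array([357.5391, 163.1671])) skirt (array([313.5649, 147.1252]), array([357.1257, 167.8105]))
pot pred (array([314.893 , 156.2818]), array([354.7737, 175.9434]))
150 314 356 335.0
152 314 357 335.5
154 314 357 335.5
156 314 357 335.5
158 315 356 335.5
164 315 354 334.5 315 354
166 315 355 335.0 315 355
168 315 355 335.0 315 355
170 316 354 335.0 316 354
175 315 353 334.0 315 354
180 316 353 334.5 315 353
185 315 352 333.5 315 353
190 315 352 333.5 315 352
```

Request:
{"op": "step_arm", "data": {"plan": [0,0,0,6,0.7,0,0.1,0,0,0,13,0.7,0,0.1,0,0,0,19,0.7,0,0.1,0,0,0,23,0.7,0,0.1,0,0,0,25,0.7,0,0.1,0,0,0,27,0.7,0,0.1,0,0,0,28.5,0.7,0,0.1,0,0,0,30,0.7,0,0.1,0,0,0,31.5,0.7,0,0.1,0,0,0,33,0.7,0,0.1]}}

```text
t: 16.9
ee_pos: [0.5195, -0.2621, 0.1312]
eef_rot: [2.219, 0.001, -2.22]
force: [0.2, 0.2, -2.2]
grip_width: 0.0265
```

```bash
python3 - <<'E'
from h import *
from cell import read_camera
s,M=st();print(s["t"],s["ee_pos"],s["force"],s["moment"],s["grip_width"])
S=read_camera("side");T=read_camera("top")
a=S["img"][110:220,280:390];b=T["img"][180:290,330:440]
o=np.hstack([cv2.resize(a,(400,400),interpolation=2),cv2.resize(b,(400,400),interpolation=2)]);cv2.imwrite("pics/p10.png",o[:,:,::-1])
E
```

```text
16.9 [ 0.5195 -0.2621  0.1312] [ 0.201   0.2297 -2.2123] [ 0.0096 -0.0387 -0.0211] 0.026526576697083144
```

View pics/p10.png

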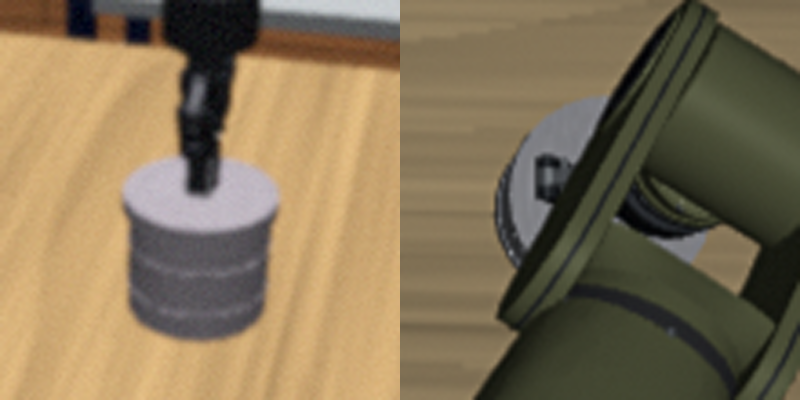

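The skirt edge is at z≈0.097, below the rim, with no contact force, so it's centred. I'll keep lowering slowly.

Request:
{"op": "step_arm", "data": {"plan": [0,0,0,1.5,0,0,0.1,0,0,0,3,0,0,0.1,0,0,0,4.5,0,0,0.1,0,0,0,6,0,0,0.1,0,0,0,7,0,0,0.1,0,0,0,8,0,0,0.1,0,0,0,8.5,0,0,0.1,0,0,0,9,0,0,0.1,0,0,0,9,0,0,0.1,0,0,0,9,0,0,0.1]}}

```text
t: 18.0
ee_pos: [0.5196, -0.2621, 0.1224]
eef_rot: [2.219, 0.001, -2.22]
force: [-1.5, 0.5, -0.7]
grip_width: 0.0264
```

```bash
python3 - <<'E'
from h import *
s,M=st();print(s["t"],s["ee_pos"],s["force"],s["moment"],s["grip_width"])
E
```

```text
18.0 [ 0.5196 -0.2621  0.1224] [-1.4864  0.48   -0.7188] [ 0.0751  0.0861 -0.0168] 0.02640307519012996
```

Request:
{"op": "step_arm", "data": {"plan": [0,0,0,0.4,0,0,0.1,0,0,0,0.8,0,0,0.1,0,0,0,1,0,0,0.1,0,0,0,1,0,0,0.1,0,0,0,1,0,0,0.1,0,0,0,1,0,0,0.1,0,0,0,1,0,0,0.1,0,0,0,1,0,0,0.1,0,0,0,1,0,0,0.1,0,0,0,1,0,0,0.1]}}

```text
t: 19.0
ee_pos: [0.5196, -0.2621, 0.1224]
eef_rot: [2.219, 0.001, -2.22]
force: [-2.0, 1.9, 6.8]
grip_width: 0.0262
```

```bash
python3 - <<'E'
from h import *
s,M=st();print(s["t"],s["ee_pos"],s["force"],s["moment"],s["grip_width"])
E
```

```text
19.0 [ 0.5196 -0.2621  0.1224] [-2.026   1.9152  6.8451] [ 0.3827  0.6502 -0.0518] 0.026207051044111678
```

Seated: TCP z stays at 0.1224, the predicted seat height, while the force rises to about 10 N. I'll release and back off.

Request:
{"op": "step_arm", "data": {"plan": [0,0,0,-0.3,0,0,0.25,0,0,0,-0.3,0,0,0.3,0,0,0,-0.3,0,0,0.35,0,0,0,-0.3,0,0,0.4,0,0,0,-0.3,0,0,0.45,0,0,0,-0.3,0,0,0.5,0,0,0,-0.3,0,0,0.55,0,0,0,-0.3,0,0,0.6,0,0,0,-0.3,0,0,0.6,0,0,0,-5,0,0,0.6]}}

```text
t: 20.0
ee_pos: [0.519, -0.2617, 0.1255]
eef_rot: [2.218, 0.003, -2.222]
force: [0.1, -1.1, 0.7]
grip_width: 0.0512
```

Request:
{"op": "step_arm", "data": {"plan": [0,0,0,-10,0,0,0.6,0,0,0,-20,0,0,0.6,0,0,0,-35,0,0,0.6,0,0,0,-60,0,0,0.6,0,0,0,-90,0,0,0.6,0,0,0,-120,-30,0,0.6,0,0,0,-130,-70,0,0.6,0,0,0,-130,-115,0,0.6,0,0,0,-130,-160,0,0.6,0,0,0,-130,-200,0,0.6]}}

```text
t: 21.0
ee_pos: [0.519, -0.0601, 0.2579]
eef_rot: [2.222, 0.001, -2.217]
force: [0.4, -0.1, 0.4]
grip_width: 0.051
```

```bash
python3 - <<'E'
from h import *
from cell import read_camera
s,M=st();print(s["t"],s["ee_pos"],s["force"],s["grip_width"])
S=read_camera("side");T=read_camera("top");np.savez("side11.npz",**S);np.savez("top11.npz",**T)
a=S["img"][110:220,280:390];b=T["img"][180:290,330:440]
o=np.hstack([cv2.resize(a,(400,400),interpolation=2),cv2.resize(b,(400,400),interpolation=2)]);cv2.imwrite("pics/p11.png",o[:,:,::-1])
g=cv2.cvtColor(T["img"],cv2.COLOR_RGB2HSV);lowS=(g[...,1]<60).astype(np.uint8)
print(circ(T,win(lowS,350,425,195,275),.115,(-120,80),np.array([387.4,234.])))
E
```

```text
21.0 [ 0.519  -0.0601  0.2579] [ 0.4487 -0.0659  0.3566] 0.050966067168400936
(array([ 0.5192, -0.2572,  0.0631]), np.float64(0.0012661585529368524), 85)
```

View pics/p11.png

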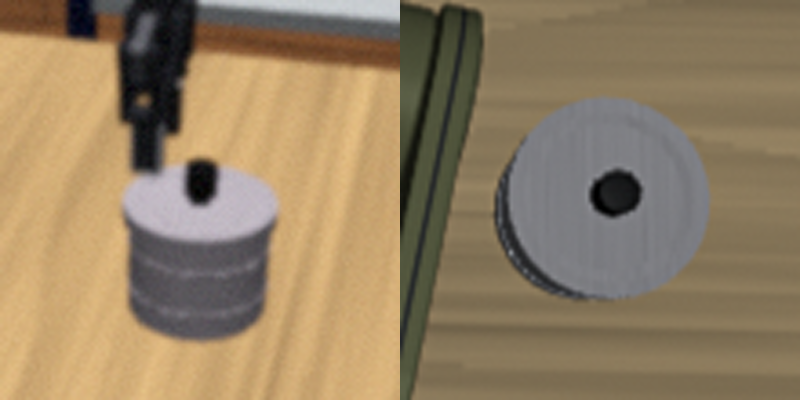

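```bash
python3 - <<'E'
from h import *
T=load("top11");S=load("side11");T7=load("top7");S0=load("side0")
g=cv2.cvtColor(T["img"],cv2.COLOR_RGB2HSV);lowS=(g[...,1]<60).astype(np.uint8)
for a in((-120,80),(-90,60),(-140,100)):print(circ(T,win(lowS,350,425,195,275),.103,a,np.array([387.4,234.])))
mk=win((g[...,2]<60).astype(np.uint8),375,410,222,245);k=np.argwhere(mk)[:,::-1].mean(0);print("knob",k,cast(T,*k,.130))
a=np.linspace(0,6.28,361)
q=np.array([proj(S,[.5197+.0645*np.cos(t),-.262+.0645*np.sin(t),.103]) for t in a]);print("side pred top face",q.min(0),q.max(0))
h=cv2.cvtColor(S["img"],cv2.COLOR_RGB2HSV)
m=win(((h[...,1]<60)&(h[...,2]>140)).astype(np.uint8),305,365,150,185);cs,_=cv2.findContours(m,0,1);print(cv2.boundingRect(max(cs,key=cv2.contourArea)))
# nothing else moved
def diff(A,B):
    d=(np.abs(A["img"].astype(int)-B["img"]).max(2)>60).astype(np.uint8);return d
d=diff(load("top0"),T);n_,l,stt,_=cv2.connectedComponentsWithStats(d);print([tuple(x) for x in stt[1:] if x[4]>15])
E
```

```text
(array([ 0.5205, -0.2598,  0.0638]), np.float64(0.0012803435949647335), 85)
(array([ 0.5207, -0.2605,  0.0633]), np.float64(0.0012286644776634964), 62)
(array([ 0.5203, -0.2596,  0.064 ]), np.float64(0.0016478373518099276), 103)
knob [388.8333 232.8106] [ 0.5199 -0.2586  0.13  ]
side pred top face [313.4218 154.7579] [356.3642 175.8537]
(314, 155, 43, 22)
[(np.int32(216), np.int32(170), np.int32(136), np.int32(241), np.int32(7038)), (np.int32(150), np.int32(197), np.int32(10), np.int32(13), np.int32(97)), (np.int32(347), np.int32(200), np.int32(4), np.int32(19), np.int32(21)), (np.int32(138), np.int32(206), np.int32(22), np.int32(14), np.int32(79)), (np.int32(122), np.int32(209), np.int32(10), np.int32(6), np.int32(31)), (np.int32(382), np.int32(211), np.int32(30), np.int32(45), np.int32(150)), (np.int32(369), np.int32(215), np.int32(40), np.int32(41), np.int32(446)), (np.int32(171), np.int32(218), np.int32(6), np.int32(8), np.int32(22)), (np.int32(360), np.int32(222), np.int32(20), np.int32(38), np.int32(72)), (np.int32(365), np.int32(226), np.int32(9), np.int32(10), np.int32(48)), (np.int32(548), np.int32(359), np.int32(12), np.int32(23), np.int32(195)), (np.int32(221), np.int32(386), np.int32(57), np.int32(34), np.int32(1305)), (np.int32(504), np.int32(397), np.int32(56), np.int32(23), np.int32(694)), (np.int32(201), np.int32(402), np.int32(14), np.int32(18), np.int32(140))]
```

```bash
python3 - <<'E'
from h import *
o=np.hstack([load("top11")["img"][100:340,100:440]]);s=load("side11")["img"][130:370,180:420]
cv2.imwrite("pics/f.png",np.hstack([o,s])[:,:,::-1])
E
```

```text
(no output)
```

View pics/f.png

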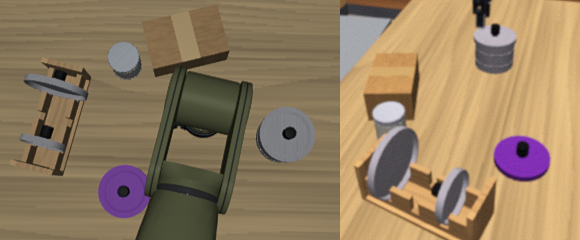

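```bash
python3 -c "
from cell import close_job,read_state
s=read_state();print(s['t'],s['force'],s['qvel']);print(close_job())"
```

```text
21.1 [0.48187918 0.19582464 0.89573737] [-0.06332222  0.02171198 -0.01698773 -0.04578373 -0.01466266 -0.04225359]
the job is handed in; nothing more can be done
None
```

The pot is closed with the right lid, knob up and let go, and the job was handed in at 21.1 s of the 54 s allowed. I took the 129 mm lid from the middle slot by its upper edge and laid it flat on the clear bench. I then gripped it again by the knob and lowered it onto the pot.

**Seating:** the gripper stopped at z = 0.1224 m, the height worked out for a fully seated lid. It did not move further while the force rose to about 10 N.

**Level and centred:** in the side view the lid's top face spans (314–357, 155–177) px. A level, seated lid should span (313–356, 155–176) px. The top view puts its centre 1–2 mm from the pot's measured centre, within the 2 mm play. The centre measured at the knob was about 3.4 mm off, but that relied on a guessed height.

**Other objects:** in the last pictures the pot, carton, tin, purple look-alike and the other two lids look where they were. I judged that by eye. The picture-difference check mostly showed the arm and the moved lid, and I did not measure each object's position again.

**Failed checks:** one move call with 11 rows was refused and I sent the move again. My first lid-centre check used the wrong height and I redid it.

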